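# Transfer a row of parts to the divided rack in reverse order

### The job

The four steel parts stand in a row on the rack with the cork pads, in the order in which they were used. Move them all to the empty rack with the dividers, in reverse order counted from the brass knob at the end of each rack: the part nearest the knob goes into the bay farthest from the knob, the second into the last but one, and so on. Lay each part flat, the same way up as it was, in the middle of its own bay, and let go of it.

Things in the scene. Friction and masses are not known exactly. Their poses are not given: they have to be found in the camera images.
- pad_rack: Wooden rack the parts start on, with four cork pads. Board 100 (x) x 370 (y) x 12 mm; brass knob (24 mm wide, 25 high) on its +y end, robot's left, at y +186. Origin on the table under the row's middle, z up, y along the row to the knob, within 0.1 rad of world y. Pads at x 0, y +120, +40, -40, -120 mm; parts rest 15 mm above the table.
- bay_rack: Empty wooden rack with dividers. Board 100 (x) x 370 (y) x 12 mm; brass knob (24 mm wide, 25 high) on its +y end, robot's left, at y +186. Origin on the table under the row's middle, z up, y along the row to the knob, within 0.1 rad of world y. Bay middles: x 0, y +120, +40, -40, -120 mm; bay floor 12 mm above the table. Dividers at y 160, 80, 0, -80, -160: 6 thick, 12 high; open at -x, +x.
- die_ring: Plain steel ring, 56 mm across, 18 mm high, bore about 25 mm; the larger of the two rings, about 0.2 kg. Grasp it across the outside. Origin at the centre of its underside, z up. Lies flat on its cork pad at the start, within 4 mm of its middle, x axis within 0.3 rad of the pad rack's x axis.
- vee_block: Steel vee block with a V groove in its top, 44 mm (x) by 48 mm (y) by 34 mm high, about 0.4 kg. Grasp its lower half across x. Origin at the centre of its underside, z up. Lies flat on its cork pad at the start, within 4 mm of its middle, x axis within 0.3 rad of the pad rack's x axis.
- hex_nut: Dark six-sided block, 22 mm high, 46 mm across the flats (x) and 53 mm across the corners (y), about 0.2 kg. Grasp it across x. Origin at the centre of its underside, z up. Lies flat on its cork pad at the start, within 4 mm of its middle, x axis within 0.3 rad of the pad rack's x axis.
- shaft_collar: Small steel ring, 42 mm across, 15 mm high, the smaller of the two rings. Grasp it across the outside. Origin at the centre of its underside, z up. Lies flat on its cork pad at the start, within 4 mm of its middle, x axis within 0.3 rad of the pad rack's x axis.
- ring_pad: Round cork disc, 68 mm across, 3 mm thick, fixed on the pad rack in one of its four places (drawn anew each time); the die ring starts on it. It stays there, so it marks where that part came from. Origin at the centre of its underside, its top at +3 mm.
- vee_pad: Round cork disc, 68 mm across, 3 mm thick, fixed on the pad rack in one of its four places (drawn anew each time); the vee block starts on it. It stays there, so it marks where that part came from. Origin at the centre of its underside, its top at +3 mm.
- nut_pad: Round cork disc, 68 mm across, 3 mm thick, fixed on the pad rack in one of its four places (drawn anew each time); the hex nut starts on it. It stays there, so it marks where that part came from. Origin at the centre of its underside, its top at +3 mm.
- collar_pad: Round cork disc, 68 mm across, 3 mm thick, fixed on the pad rack in one of its four places (drawn anew each time); the shaft collar starts on it. It stays there, so it marks where that part came from. Origin at the centre of its underside, its top at +3 mm.
Mind the look-alikes: they are no part of the job. What is shaped like the die_ring but green is not meant.

How it is judged:
By the outcome, as a careful person would: the job done as asked, in the order asked, and still so for the second after the job is handed in, with the robot touching nothing.
It also fails if it takes over 83 s, if anything falls off the work surface, if the arm or the gripper's body presses on something with over 40 N, if the wrist force passes 120 N, or if a joint passes its speed limit or range.

### The arm

A 6-joint arm with a two-finger parallel gripper is mounted at the origin on a cart in front of the work surface, level with it; the furniture and walls round the work are solid. World frame = base frame: x ahead of the robot, y to its left, z up, the work surface at z = 0. Lengths are in m, angles in degrees, forces in N, time in s.
With the tool pointing down it reaches from about 0.275 to 0.85 m from the base axis. Payload 19 kg.
Tool frame: the origin (TCP) lies midway between the tips of the shut fingers; the grasp point (between the pads) lies 19 mm behind it; z points along the fingers, y is the line along which they close (so a half turn about z gives the same grasp; the last joint's range is limited). The gripper opens to 85 mm and grips with 20 to 120 N. Pads are 22 mm wide; open, the fingers measure 114 mm over their backs; the gripper's body (76 mm by 85 mm) begins 54 mm behind the grasp point. The pads swing forward as they close: fully open they stand 13 mm farther back than shut.
Start: joints at [-73.396, 8.623, 82.357, -0, 89.026, -7.678], TCP at [0.236, -0.524, 0.231] pointing down, gripper open.
Joint ranges: [-160.23, 160.23], [-39.13, 120.54], [6.94, 153.29], [-79.49, 259.48], [9.18, 160.14], [-161.06, 161.06]. Speed limits (degrees/s): [108.29, 108.29, 127.2, 172.46, 172.46, 172.46].

### API

Orientations are given as [roll, pitch, yaw] about the fixed x, y, z axes, in that order (R = Rz(yaw) Ry(pitch) Rx(roll)).
In Python, from station import bot, imaging gives the robot as it stands.
- The arm moves only by the tool apply_moves, never from a script. Its argument "deltas" is a list that holds one entry, the list of rows, each a list of 4 numbers: the shift along the world's x, y, z in mm, then the turn about the world's z in rad. In form: [[[dx, dy, dz, turn], ...]]. A call has 1 to 5 rows; each row shifts and turns the commanded pose from where the row before left it; what a row does not reach is not made up. A row lasts 1/8 s, in which the tool goes at most 62.5 mm and 10.7 degrees, less where a joint would pass 70% of its speed; a pose out of reach is approached as far as the arm can. A call with a gripper value outside its range is refused whole. "jaw" is the gripper's target within -1 to 1 (shut at 1, half-way at 0, fully open at -1), set as the call begins (left out, the last holds). The fingers move at their own pace and stop on an object; the grip force is fixed at half the most. Time passes only in rows, so rows that do not move let the fingers close. It gives the time, the measured TCP pose, the force, the opening and the grip force at its end, in the units of the state.
- bot.sense(): the state, without advancing time (a new reading comes with each control period).
- imaging.capture(name): name is "scene" or "top" or "wrist"; returns the picture (400x640x3 uint8, red, green, blue); there is no depth.
- imaging.calibration(name): a dict with "fx", "fy", "cx", "cy" (pixels), "R" (3x3) and "t" (3): a world point X has camera coordinates R X + t. Camera axes: x right, y down, z forward; pixel columns grow to the right and rows downward; lengths in m; the calibration is good to about 2 mm. A picture is of the moment at which its call begins: read the wrist's pose just before it. calibration takes no time and is no camera call; for the wrist camera it gives the pose at the moment of the call.
- bot.close_job(): hands the job in; it is judged then, once.
Trained networks look in the newest picture that a camera, given by its name, has taken for a name from the list of things; names that differ only in an ending like _2 or _b are one class to them, and where a whole thing is asked for, a point or a joint stands for the part that bears it (a point fixed in the world has none). Each returns a list of dicts, best first, with "confidence" (0 to 1); they miss things now and then, are a little off and sometimes report something else, mostly with a low value. They report only what shows in the picture. A call takes as long as a camera call. They do not tell look-alikes from the thing itself.
- imaging.outline_of(camera, name): "pixels" (400x640 bool, what is visible of it) and "at" ([column, row] in pixels, amid what is visible of it).
The state is a dict: "time_s": time; "joints": joint angles; "qd": joint speeds; "effort": joint torques, N m; "eef_pos": TCP position; "tcp_rot": TCP orientation; "wrist_force": force on the tool from outside, world axes, zero at the start; "torque": the same for the moment, N m; "opening": opening from 0.0 (shut) to 1.0 (fully open); "grasp_force": force on a finger pad.
Only numpy, scipy, OpenCV 4.12 (cv2) and the standard library are available. Lean on these libraries where they do the work, as an engineer would, in place of code of your own. Each camera call takes 0.05 s, during which the arm holds its last target. There are 200 camera calls.

## Working session

There is one attempt and no reset: what is moved stays moved. The work goes in short steps, Python scripts to look and compute and a tool call to move; the robot and the scene stay as the last step left them, time stands still between calls to the robot, and variables do not carry over. Pictures are saved under pics/ and viewed, at most 14 in all, crops included, and the job is handed in when it is done.

Besides the shell and the picture viewer there is one more tool, called after "Call:" as a command line: name --argument value ..., lists and objects as JSON in quotes. apply_moves: Moves the arm, as the interface text tells. Its arguments: {"type":"object","properties":{"deltas":{"type":"array"},"jaw":{"type":"number"}},"required":["deltas"]}

```bash
ls; mkdir -p pics
cat > h.py <<'E'
from station import bot, imaging
import numpy as np, cv2
def ray(cam,u,v,z):
    c=imaging.calibration(cam); R=np.array(c["R"]); t=np.array(c["t"])
    d=R.T@np.array([(u-c["cx"])/c["fx"],(v-c["cy"])/c["fy"],1]); o=-R.T@t
    return o+d*(z-o[2])/d[2]
def proj(cam,X):
    c=imaging.calibration(cam); p=np.array(c["R"])@np.array(X)+np.array(c["t"])
    return np.array([c["fx"]*p[0]/p[2]+c["cx"],c["fy"]*p[1]/p[2]+c["cy"]])
def save(cam,name):
    im=imaging.capture(cam); cv2.imwrite(f"pics/{name}.png",im[:,:,::-1]); return im
E
python3 - <<'E'
from h import *
a=save("top","top1"); b=save("scene","scene1")
print(bot.sense())
imaging.capture("top")
for n in "pad_rack bay_rack die_ring vee_block hex_nut shaft_collar ring_pad vee_pad nut_pad collar_pad".split():
    for r in imaging.outline_of("top",n)[:3]:
        m=r["pixels"]; print(n,round(r["confidence"],2),np.round(r["at"],1),m.sum(),np.round(ray("top",*r["at"],0.015),3), cv2.minAreaRect(np.argwhere(m)[:,::-1].astype(np.float32)))
E
```

```text
pics
{'time_s': 0.1, 'joints': array([-7.33966798e+01,  8.64616099e+00,  8.23873223e+01, -6.28086021e-04,
        8.90260000e+01, -7.67580609e+00]), 'qd': array([-0.03466271, -0.11071442, -0.08468812,  0.029107  ,  0.01442242,
       -0.08546425]), 'effort': array([ 3.50618393e-03, -7.14381981e+01, -5.71794605e+01, -3.69571453e-04,
        7.08622421e-03, -1.71189987e-05]), 'eef_pos': array([ 0.23636387, -0.52393929,  0.23077245]), 'tcp_rot': array([-1.79940966e+02, -7.32268966e-03,  2.42791336e+01]), 'wrist_force': array([-0.39561204, -0.58170651, -0.24243867]), 'torque': array([-0.01468385, -0.0354686 , -0.04744731]), 'grasp_force': 0.0, 'opening': 0.9946993264211506}
pad_rack 0.92 [337.1 208.2] 3577 [ 0.627 -0.009  0.015] ((333.75555419921875, 199.37158203125), (40.05960464477539, 146.43753051757812), 84.68545532226562)
bay_rack 0.9 [290.8 279.5] 6102 [0.45  0.11  0.015] ((291.4740905761719, 281.5984802246094), (43.36146545410156, 147.7251434326172), 86.3086166381836)
die_ring 0.86 [356.4 199.8] 312 [ 0.648 -0.058  0.015] ((357.5, 196.0), (22.0, 21.0), 90.0)
die_ring 0.82 [393.9 1
[... 517 characters left out ...]
326.5, 199.0), (16.0, 15.0), 90.0)
ring_pad 0.62 [356.2 201.1] 215 [ 0.644 -0.057  0.015] ((355.60003662109375, 200.3000030517578), (26.385601043701172, 18.782970428466797), 26.56505012512207)
vee_pad 0.52 [306.  196.6] 144 [0.658 0.07  0.015] ((295.0, 203.0), (25.211318969726562, 23.329877853393555), 41.18592834472656)
nut_pad 0.47 [388.6 202.6] 248 [ 0.639 -0.138  0.015] ((388.50006103515625, 194.00001525878906), (26.162948608398438, 24.748737335205078), 45.0)
collar_pad 0.68 [327.1 200.8] 340 [0.646 0.016 0.015] ((326.2500305175781, 200.75001525878906), (25.45584487915039, 24.748737335205078), 45.0)
collar_pad 0.61 [326.7 201.1] 231 [0.645 0.017 0.015] ((326.5, 199.5), (17.0, 17.0), 90.0)
```

View pics/top1.png

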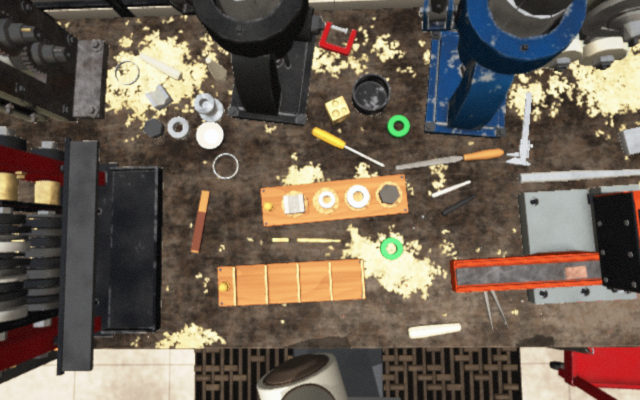

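View pics/scene1.png

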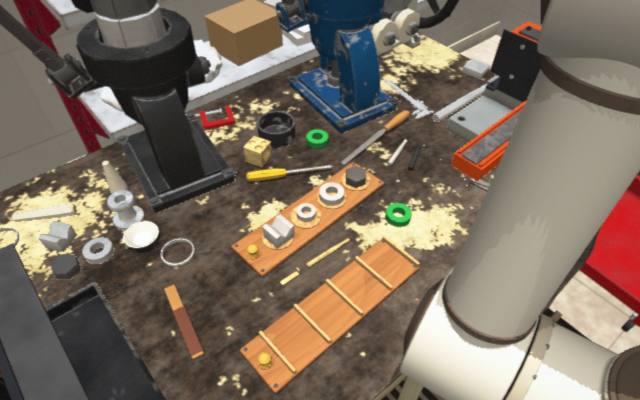

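The top view (up = +x, left = +y) shows the pad rack from its knob at (268,207): vee block (293,203), collar (326,199), die ring (357,196), nut (389,194). The bay rack has its knob at (223,287). The green rings at (399,126) and (391,248) are look-alikes. The steel ring on the rack at (357,196) is the die ring. Next I'll go above for a wrist view, which also serves as the enlarged check.

Call:
apply_moves --deltas '[[[25,45,20,0.17],[25,45,20,0.17],[25,45,20,0.17],[25,45,20,0.17],[25,45,20,0.17]]]' --jaw -1

```text
time_s: 1.27
eef_pos: [0.3619, -0.2975, 0.3321]
tcp_rot: [180.0, 0.0, 73.3]
wrist_force: [1.0, -1.0, 0.6]
opening: 0.999
grasp_force: 0.0
```

Call:
apply_moves --deltas '[[[25,50,15,0.15],[25,50,15,0.15],[25,50,15,0],[25,50,15,0],[20,50,10,0]]]'

```text
time_s: 1.9
eef_pos: [0.482, -0.0473, 0.402]
tcp_rot: [180.0, 0.0, 90.2]
wrist_force: [1.4, -0.2, -0.4]
opening: 1.004
grasp_force: 0.0
```

Call:
apply_moves --deltas '[[[0,40,0,0],[0,0,0,0],[0,0,0,0]]]'

```text
time_s: 2.28
eef_pos: [0.4814, -0.0094, 0.4013]
tcp_rot: [-180.0, 0.0, 90.2]
wrist_force: [0.4, -0.0, -0.1]
opening: 0.995
grasp_force: 0.0
```

Run:
```python
from h import *
s=bot.sense(); print(s["time_s"],s["eef_pos"],s["tcp_rot"],s["joints"])
c=imaging.calibration("wrist"); R=np.array(c["R"]);print(R.round(2), (-R.T@c["t"]).round(3),c["fx"])
save("wrist","w1")
for p in [(.45,.11),(.64,0)]: print(proj("wrist",[*p,.012]))
for n in "pad_rack bay_rack die_ring vee_block hex_nut shaft_collar ring_pad vee_pad nut_pad collar_pad".split():
    for r in imaging.outline_of("wrist",n)[:2]:
        m=r["pixels"]; print(n,round(r["confidence"],2),np.round(r["at"],1),m.sum(),np.round(ray("wrist",*r["at"],0.012),3), cv2.minAreaRect(np.argwhere(m)[:,::-1].astype(np.float32)))
```

```text
2.275 [ 0.48137439 -0.00937541  0.4012509 ] [-1.79992908e+02  1.43183098e-02  9.01904696e+01] [-1.02839683e+01 -2.62031013e+00  7.47671156e+01 -1.61470277e-02
  1.07857565e+02 -1.04793879e+01]
[[ 1.    0.    0.  ]
 [ 0.   -0.95  0.3 ]
 [ 0.   -0.3  -0.95]] [0.48  0.068 0.545] 342.82195108501406
[299.14276873  55.82642226]
[423.46647162 132.94017281]
pad_rack 0.6 [424.9  97.7] 9905 [0.637 0.052 0.012] ((429.0, 121.5), (243.0, 72.0), 90.0)
pad_rack 0.54 [428.1 223.1] 844 [ 0.662 -0.15   0.012] ((429.5000305175781, 220.5), (33.941123962402344, 29.698482513427734), 45.0)
bay_rack 0.58 [292.6  85.7] 11934 [0.44  0.069 0.012] ((294.6999206542969, 88.94864654541016), (181.92359924316406, 70.11385345458984), 86.90594482421875)
die_ring 0.93 [523.  228.4] 989 [ 0.822 -0.159  0.012] ((528.4878540039062, 233.3903045654297), (35.91996765136719, 34.67057800292969), 38.65980911254883)
die_ring 0.8 [344.9 223.2] 848 [ 0.522 -0.15   0.012] ((345.5, 218.5), (35.0, 33.0), 90.0)
vee_block 0.6 [433.   65.9] 1453 [0.645 0.097 0.012] ((433.0, 63.5), (41.0, 40.0), 90.0)
hex_nut 0.73 [429.1 223.1] 831 [ 0.6
[... 199 characters left out ...]
0), 90.0)
shaft_collar 0.55 [435.4 122.4] 654 [0.657 0.016 0.012] ((432.1000061035156, 122.19998931884766), (30.674089431762695, 28.776723861694336), 18.434947967529297)
ring_pad 0.82 [425.3 168.8] 503 [ 0.648 -0.056  0.012] ((424.25006103515625, 167.75001525878906), (29.698484420776367, 43.133514404296875), 45.0)
vee_pad 0.66 [411.6  61.3] 532 [0.613 0.103 0.012] ((429.0000305175781, 63.99997329711914), (45.25482940673828, 49.497474670410156), 45.0)
nut_pad 0.75 [417.8 212.6] 406 [ 0.643 -0.13   0.012] ((423.8363037109375, 214.95574951171875), (29.256420135498047, 40.82728576660156), 48.8140754699707)
collar_pad 0.71 [418.1 112.2] 857 [0.629 0.032 0.012] ((429.5, 120.5), (43.0, 43.0), 90.0)
```

View pics/w1.png

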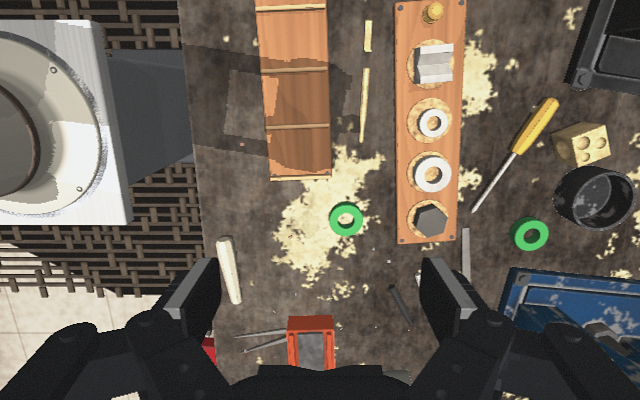

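The wrist view shows the pad rack whole (cols 395–465, rows 0–243): knob (432,12), vee (433,63), collar (434,122), bare-steel die ring (432,174), dark nut (429,220). The rings at (347,219) and (531,234) are green, so they are excluded. I'll shift +y to see the bay rack whole too.

Call:
apply_moves --deltas '[[[20,40,0,0],[20,40,0,0],[0,40,0,0],[0,0,0,0],[0,0,0,0]]]'

```text
time_s: 3.45
eef_pos: [0.5214, 0.1106, 0.4012]
tcp_rot: [-180.0, 0.0, 90.2]
wrist_force: [-0.2, -0.6, 0.5]
opening: 1.002
grasp_force: 0.0
```

```bash
cat >> h.py <<'E'
def rect(im,cam,z,x0,x1,y0,y1,s=1000):
    """rectified view at height z: column=(x-x0)*s, row=(y1-y)*s"""
    W=[(x0,y0),(x1,y0),(x1,y1),(x0,y1)]
    src=np.float32([proj(cam,[*w,z]) for w in W]); dst=np.float32([((w[0]-x0)*s,(y1-w[1])*s) for w in W])
    return cv2.warpPerspective(im,cv2.getPerspectiveTransform(src,dst),(int((x1-x0)*s),int((y1-y0)*s)))
E
python3 - <<'E'
from h import *
s=bot.sense(); print(s["time_s"],s["eef_pos"],s["tcp_rot"])
im=save("wrist","w2"); B=(.36,.76,-.24,.36)
r=rect(im,"wrist",.012,*B)
hsv=cv2.cvtColor(r,cv2.COLOR_RGB2HSV)
m=((hsv[...,0]>6)&(hsv[...,0]<18)&(hsv[...,1]>110)).astype(np.uint8)
m=cv2.morphologyEx(m,cv2.MORPH_CLOSE,np.ones((9,9))); m=cv2.morphologyEx(m,cv2.MORPH_OPEN,np.ones((15,15)))
cs,_=cv2.findContours(m,cv2.RETR_EXTERNAL,cv2.CHAIN_APPROX_NONE)
for c in sorted(cs,key=cv2.contourArea)[-3:]:
    q=cv2.minAreaRect(c); print(B[0]+q[0][0]/1000,B[3]-q[0][1]/1000,q[1],q[2],cv2.contourArea(c))
    cv2.drawContours(r,[np.int32(cv2.boxPoints(q))],0,(0,0,255),1)
cv2.imwrite("pics/r2.png",r[:,:,::-1])
E
```

```text
3.45 [0.52141008 0.11062626 0.40122889] [-1.79990525e+02  1.51686118e-02  9.01902892e+01]
0.6775 -0.013500000000000012 (77.0, 43.0) 90.0 1943.0
0.6462029418945312 -0.00013824462890626998 (369.9839172363281, 99.935546875) 85.60128784179688 13842.0
0.4416161956787109 0.11458215332031249 (362.5226135253906, 100.1336669921875) 87.56805419921875 34963.0
```

View pics/r2.png

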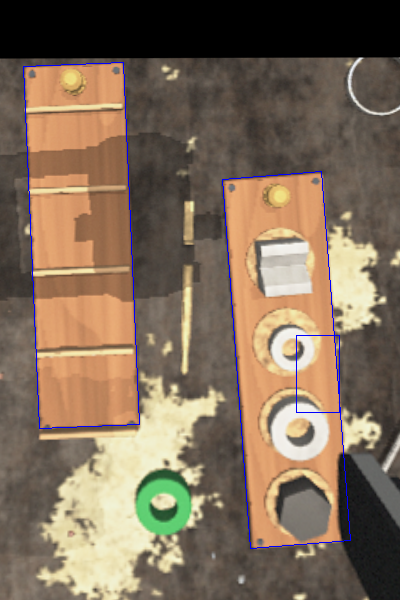

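The rectified view at 1 mm/px shows the pad rack fit at 370×100 mm, yaw 4.4°, and the bay rack at yaw 2.4°, with the green ring away at (163,502). The boards run 22 mm past the row's middle toward the knob (knob at +186). I'll refine the bays from the dividers and the parts at their top heights.

Run:
```python
from h import *
im=cv2.imread("pics/w2.png")[:,:,::-1].copy()
def fr(o,yaw): 
    c,s=np.cos(yaw),np.sin(yaw); return lambda p:np.array(o)+np.array([c*p[0]-s*p[1],s*p[0]+c*p[1]])
bay=fr((.4427,.0889),np.radians(2.43)); pad=fr((.6479,-.0221),np.radians(4.4))
# divider lines at z=.024
r=cv2.cvtColor(rect(im,"wrist",.024,.36,.76,-.24,.36,2000),cv2.COLOR_RGB2GRAY).astype(np.float32)
for xx in (-.035,0,.035):
    ys=np.arange(-.18,.19,.0005); P=np.array([bay((xx,y)) for y in ys])
    v=cv2.remap(r,np.float32((P[:,0]-.36)*2000)[None],np.float32((.36-P[:,1])*2000)[None],cv2.INTER_LINEAR)[0]
    v=v-cv2.GaussianBlur(v[:,None],(1,81),0)[:,0]; v=np.convolve(v,np.ones(12)/12,'same')
    print(xx,[round(float(ys[i:=np.argmax(np.where(abs(ys-d)<.015,v,-99))]-d)*1000,1) for d in (.16,.08,0,-.08,-.16)])
out=[]
for n,y,z,hh in [("vee",.12,.049,34),("collar",.04,.030,15),("ring",-.04,.033,18),("nut",-.12,.037,22)]:
    c=pad((0,y)); B=(c[0]-.045,c[0]+.045,c[1]-.045,c[1]+.045)
    q=rect(im,"wrist",z,*B,4000); hsv=cv2.cvtColor(q,cv2.COLOR_RGB2HSV)
    m=(hsv[...,1]<60).astype(np.uint8); m=cv2.morphologyEx(m,cv2.MORPH_OPEN,np.ones((21,21)))
    k=max(cv2.findContours(m,cv2.RETR_EXTERNAL,cv2.CHAIN_APPROX_NONE)[0],key=cv2.contourArea)
    b=cv2.minAreaRect(k); e=cv2.minEnclosingCircle(k)
    print(n,"pad",c.round(4),"rect",round(B[0]+b[0][0]/4000,4),round(B[3]-b[0][1]/4000,4),np.array(b[1])/4,b[2],"circ",round(B[0]+e[0][0]/4000,4),round(B[3]-e[0][1]/4000,4),e[1]/2)
    cv2.drawContours(q,[np.int32(cv2.boxPoints(b))],0,(0,0,255),1); cv2.drawContours(q,[k],-1,(255,0,0),1); 
    p=np.int32(((c[0]-B[0])*4000,(B[3]-c[1])*4000)); cv2.circle(q,tuple(p.tolist()),4,(255,0,255),-1)
    out.append(cv2.resize(q,(290,290)))
cv2.imwrite("pics/parts.png",np.vstack([np.hstack(out[:2]),np.hstack(out[2:])])[:,:,::-1])
```

```text
-0.035 [3.5, 2.0, 3.0, 2.0, 2.5]
0 [3.5, 2.5, 3.0, 2.5, 2.5]
0.035 [4.5, 2.5, 3.0, 2.5, 1.5]
vee pad [0.6387 0.0975] rect 0.6348 0.0997 [52.59081268 48.9681282 ] 85.45623779296875 circ 0.6348 0.0997 70.0759048461914
collar pad [0.6448 0.0178] rect 0.647 0.0183 [44.5  43.75] 90.0 circ 0.6467 0.0189 46.4896125793457
ring pad [ 0.651 -0.062] rect 0.6526 -0.0579 [61.25 57.75] 90.0 circ 0.6519 -0.0581 63.25661087036133
nut pad [ 0.6571 -0.1417] rect 0.6561 -0.1328 [57.77202606 50.85213852] 70.55996704101562 circ 0.6556 -0.1329 61.806705474853516
```

View pics/parts.png

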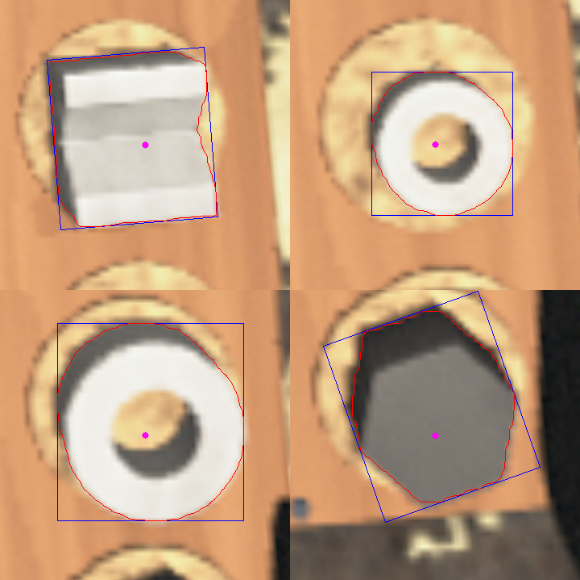

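The enlarged crops (vee, collar, ring, nut on their own cork pads) confirm the parts are bare steel and dark hex, none green. In vee→collar→ring→nut order, measured centres are (.6376,.0978, yaw 4.5°), (.6476,.0173), (.6535,-.0605), (.6580,-.1384, yaw -10.7°). I start with the vee block, which goes to bay -120.

Call:
apply_moves --deltas '[[[24,-3,-50,0.075],[24,-3,-55,0],[24,-3,-55,0],[24,-2,-55,0],[20,-2,-55,0]]]'

```text
time_s: 4.12
eef_pos: [0.6381, 0.0964, 0.1297]
tcp_rot: [180.0, 0.0, 94.4]
wrist_force: [1.1, 0.4, 0.1]
opening: 1.005
grasp_force: 0.0
```

Call:
apply_moves --deltas '[[[0,0,-40,0],[0,0,0,0],[0,0,0,0]]]'

```text
time_s: 4.5
eef_pos: [0.6382, 0.0973, 0.0935]
tcp_rot: [179.9, 0.0, 94.4]
wrist_force: [0.4, 0.8, 0.1]
opening: 1.003
grasp_force: 0.0
```

Run:
```python
from h import *
save("wrist","w3")
```

```text
(no output)
```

View pics/w3.png

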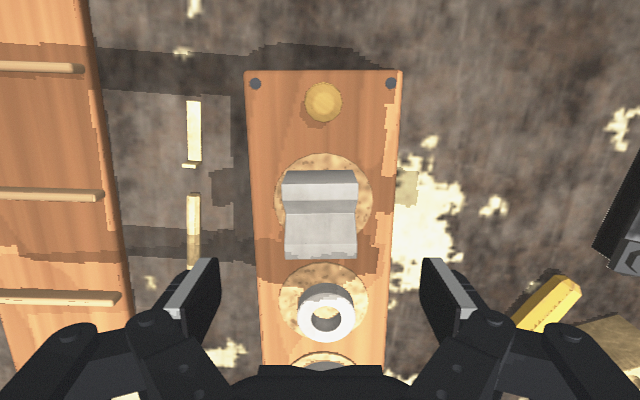

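The vee block sits centred between the fingers, at cols 283–357 with its middle at 320. I go down and grip.

Call:
apply_moves --deltas '[[[0,0,-40,0],[0,0,-30,0],[0,0,-11,0],[0,0,0,0]]]'

```text
time_s: 5.05
eef_pos: [0.6379, 0.0979, 0.0114]
tcp_rot: [179.9, 0.0, 94.5]
wrist_force: [-0.2, 0.0, 0.9]
opening: 1.002
grasp_force: 0.0
```

Call:
apply_moves --deltas '[[[0,0,0,0],[0,0,0,0],[0,0,0,0],[0,0,0,0],[0,0,0,0]]]' --jaw 1

```text
time_s: 5.68
eef_pos: [0.639, 0.0979, 0.0131]
tcp_rot: [179.8, 0.0, 94.5]
wrist_force: [-1.7, 0.3, 19.5]
opening: 0.51
grasp_force: 73.2
```

Call:
apply_moves --deltas '[[[0,0,20,0],[0,0,40,0],[-20,-14,40,0],[-40,-28,0,0],[-40,-28,0,-0.036]]]'

```text
time_s: 6.3
eef_pos: [0.5363, 0.0273, 0.1114]
tcp_rot: [180.0, 0.0, 92.4]
wrist_force: [-0.5, -0.1, -5.2]
opening: 0.509
grasp_force: 62.9
```

Call:
apply_moves --deltas '[[[-40,-26,0,0],[-40,-24,0,0],[-10,-6,0,0],[0,0,0,0],[0,0,0,0]]]'

```text
time_s: 6.92
eef_pos: [0.4482, -0.0278, 0.1107]
tcp_rot: [180.0, -0.0, 92.4]
wrist_force: [0.8, 0.9, -4.8]
opening: 0.508
grasp_force: 63.1
```

Run:
```python
from h import *
s=bot.sense(); print(s["eef_pos"],s["tcp_rot"],s["opening"],s["grasp_force"])
im=save("wrist","w4")
c,sn=np.cos(np.radians(2.43)),np.sin(np.radians(2.43)); o=np.array((.4426,.0914))
for y in (160,80,0,-80,-160):
  for x in (-50,50):
    p=o+np.array([c*x-sn*y,sn*x+c*y])/1000
    u=proj("wrist",[*p,.024]); cv2.circle(im,tuple(np.int32(u).tolist()),3,(255,0,255),-1)
for a,b in ((-22,-24),(22,-24),(22,24),(-22,24)):
    e=s["eef_pos"]; t=np.radians(s["tcp_rot"][2]-90); 
    p=e[:2]+np.array([np.cos(t)*a-np.sin(t)*b,np.sin(t)*a+np.cos(t)*b])/1000
    u=proj("wrist",[*p,e[2]+.036]); cv2.circle(im,tuple(np.int32(u).tolist()),3,(0,0,255),-1)
cv2.imwrite("pics/w4o.png",im[:,:,::-1])
```

```text
[ 0.44817272 -0.02781781  0.11065275] [ 1.79970039e+02 -1.59996367e-03  9.24257267e+01] 0.50794892423422 63.129723072052
```

View pics/w4o.png

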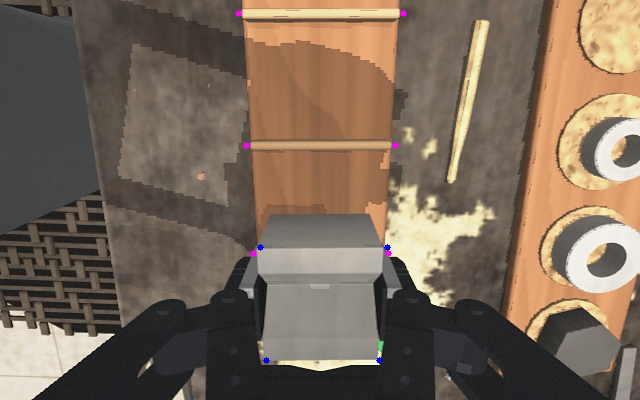

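The projected divider ends (magenta) fall on the dividers at rows 13 and 145, and the held vee matches its predicted outline (blue), so the bay pose holds. I lower it.

Call:
apply_moves --deltas '[[[0,-0.5,-50,0],[0,0,-35,0],[0,0,-10,0],[0,0,-5,0],[0,0,0,0]]]'

```text
time_s: 7.6
eef_pos: [0.4481, -0.0286, 0.0111]
tcp_rot: [179.9, 0.0, 92.4]
wrist_force: [0.8, 0.1, -4.9]
opening: 0.506
grasp_force: 63.1
```

Call:
apply_moves --deltas '[[[0,0,0,0],[0,0,0,0],[0,0,0,0]]]' --jaw -1

```text
time_s: 7.98
eef_pos: [0.4477, -0.0287, 0.0107]
tcp_rot: [180.0, 0.0, 92.4]
wrist_force: [0.4, 0.4, 0.9]
opening: 0.999
grasp_force: 0.0
```

Call:
apply_moves --deltas '[[[0,0,40,0],[0,0,40,0],[30,6,25,0],[50,12,0,0],[50,12,0,0]]]'

```text
time_s: 8.6
eef_pos: [0.5791, 0.0017, 0.1161]
tcp_rot: [179.9, 0.0, 92.4]
wrist_force: [0.5, 0.7, 1.2]
opening: 1.001
grasp_force: 0.0
```

Call:
apply_moves --deltas '[[[50,12,0,0],[20,4,-30,0],[0,0,-40,0],[0,0,-30,0],[0,0,0,0]]]'

```text
time_s: 9.22
eef_pos: [0.6462, 0.0175, 0.0132]
tcp_rot: [-179.8, -0.0, 92.4]
wrist_force: [-0.7, 0.4, 0.8]
opening: 1.002
grasp_force: 0.0
```

Call:
apply_moves --deltas '[[[0,0,0,0],[0,0,0,0],[0,0,0,0],[0,0,0,0],[0,0,0,0]]]' --jaw 1

```text
time_s: 9.85
eef_pos: [0.6481, 0.0173, 0.0172]
tcp_rot: [179.9, 0.0, 92.4]
wrist_force: [-4.1, -0.3, 11.7]
opening: 0.465
grasp_force: 59.7
```

Call:
apply_moves --deltas '[[[0,0,20,0],[0,0,40,0],[-24,4,35,0],[-45,7,0,0],[-45,7,0,0]]]'

```text
time_s: 10.48
eef_pos: [0.5325, 0.0355, 0.1119]
tcp_rot: [179.9, 0.0, 92.4]
wrist_force: [0.2, 0.2, 0.2]
opening: 0.462
grasp_force: 61.2
```

Call:
apply_moves --deltas '[[[-45,8,0,0],[-40,8,0,0],[-4,0,0,0],[0,0,0,0],[0,0,0,0]]]'

```text
time_s: 11.1
eef_pos: [0.4453, 0.0512, 0.1107]
tcp_rot: [180.0, 0.0, 92.4]
wrist_force: [0.1, 0.8, -1.0]
opening: 0.463
grasp_force: 61.2
```

Run:
```python
from h import *
s=bot.sense(); print(s["eef_pos"],s["tcp_rot"],s["opening"],s["grasp_force"])
im=save("wrist","w5")
e=s["eef_pos"]
for t in np.arange(0,6.28,.3):
  u=proj("wrist",e+[.021*np.cos(t),.021*np.sin(t),.0128]); cv2.circle(im,tuple(np.int32(u).tolist()),2,(0,0,255),-1)
o=np.array((.4426,.0914));c,sn=np.cos(np.radians(2.43)),np.sin(np.radians(2.43))
for y in (160,80,0,-80,-160):
  for x in (-50,50):
    p=o+np.array([c*x-sn*y,sn*x+c*y])/1000
    u=proj("wrist",[*p,.024]); cv2.circle(im,tuple(np.int32(u).tolist()),3,(255,0,255),-1)
cv2.imwrite("pics/w5o.png",im[:,:,::-1])
```

```text
[0.44525041 0.05123501 0.11071585] [1.79967336e+02 2.95348854e-03 9.23947679e+01] 0.46331251083878455 61.24383450750429
```

View pics/w5o.png

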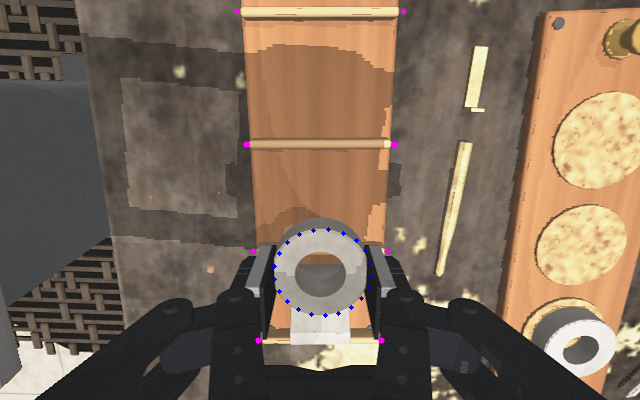

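The collar is held level at its predicted outline over bay -40, and the vee shows in its own bay at (320,325). I lower it.

Call:
apply_moves --deltas '[[[-1,0,-45,0],[0,0,-35,0],[0,0,-10,0],[0,0,-6,0],[0,0,0,0]]]'

```text
time_s: 11.78
eef_pos: [0.4441, 0.0513, 0.015]
tcp_rot: [179.9, 0.0, 92.4]
wrist_force: [0.5, -0.9, -0.7]
opening: 0.461
grasp_force: 61.2
```

Call:
apply_moves --deltas '[[[0,0,0,0],[0,0,0,0],[0,0,0,0]]]' --jaw -1

```text
time_s: 12.15
eef_pos: [0.4436, 0.0514, 0.0146]
tcp_rot: [180.0, 0.0, 92.4]
wrist_force: [-0.3, 0.4, -0.2]
opening: 1.003
grasp_force: 0.0
```

Call:
apply_moves --deltas '[[[0,0,40,0],[0,0,40,0],[30,-16,25,0],[50,-27,0,0],[50,-27,0,0]]]'

```text
time_s: 12.78
eef_pos: [0.575, -0.0195, 0.12]
tcp_rot: [179.9, 0.0, 92.4]
wrist_force: [-1.0, 0.3, 1.6]
opening: 0.997
grasp_force: 0.0
```

Call:
apply_moves --deltas '[[[50,-27,0,0],[30,-15,-30,0],[0,0,-40,0],[0,0,-33,0],[0,0,0,0]]]'

```text
time_s: 13.4
eef_pos: [0.652, -0.0604, 0.0139]
tcp_rot: [-179.7, -0.1, 92.4]
wrist_force: [-0.8, -0.2, 0.8]
opening: 1.001
grasp_force: 0.0
```

Call:
apply_moves --deltas '[[[0,0,0,0],[0,0,0,0],[0,0,0,0],[0,0,0,0],[0,0,0,0]]]' --jaw 1

```text
time_s: 14.02
eef_pos: [0.6544, -0.0607, 0.0188]
tcp_rot: [179.8, 0.0, 92.4]
wrist_force: [-2.6, 0.7, 10.5]
opening: 0.627
grasp_force: 62.3
```

Call:
apply_moves --deltas '[[[0,0,20,0],[0,0,40,0],[-15,14,35,0],[-38,34,0,0],[-40,36,0,0]]]'

```text
time_s: 14.65
eef_pos: [0.5598, 0.024, 0.1134]
tcp_rot: [179.9, 0.0, 92.4]
wrist_force: [-0.3, -0.0, -1.3]
opening: 0.627
grasp_force: 64.1
```

Call:
apply_moves --deltas '[[[-40,36,0,0],[-40,36,0,0],[-38,34,0,0],[-2,2,0,0],[0,0,0,0]]]'

```text
time_s: 15.28
eef_pos: [0.441, 0.1315, 0.1127]
tcp_rot: [179.9, -0.0, 92.5]
wrist_force: [0.5, -1.1, -1.9]
opening: 0.621
grasp_force: 64.1
```

Call:
apply_moves --deltas '[[[0,0,0,0]]]'

```text
time_s: 15.4
eef_pos: [0.4412, 0.1309, 0.1118]
tcp_rot: [180.0, 0.0, 92.4]
wrist_force: [-0.6, -0.7, -1.5]
opening: 0.628
grasp_force: 64.1
```

Call:
apply_moves --deltas '[[[0,0.5,-45,0],[0,0,-35,0],[0,0,-10,0],[0,0,-5.5,0],[0,0,0,0]]]'

```text
time_s: 16.02
eef_pos: [0.4411, 0.1318, 0.0166]
tcp_rot: [179.9, -0.0, 92.4]
wrist_force: [0.0, -0.4, -1.3]
opening: 0.625
grasp_force: 64.1
```

Call:
apply_moves --deltas '[[[0,0,0,0],[0,0,0,0],[0,0,0,0]]]' --jaw -1

```text
time_s: 16.4
eef_pos: [0.4406, 0.1319, 0.0161]
tcp_rot: [180.0, -0.0, 92.4]
wrist_force: [-0.7, -0.5, -0.0]
opening: 1.002
grasp_force: 0.0
```

Call:
apply_moves --deltas '[[[0,0,40,0],[0,0,40,0],[10,-15,25,0],[40,-45,0,0],[42,-46,0,-0.1]]]'

```text
time_s: 17.02
eef_pos: [0.5336, 0.0248, 0.1217]
tcp_rot: [179.9, -0.0, 86.6]
wrist_force: [0.4, 0.7, -0.0]
opening: 0.996
grasp_force: 0.0
```

Call:
apply_moves --deltas '[[[42,-50,0,-0.13],[42,-55,0,0],[41,-58,0,0],[0,0,0,0],[0,0,0,0]]]'

```text
time_s: 17.65
eef_pos: [0.6463, -0.1226, 0.1203]
tcp_rot: [-179.9, -0.0, 79.2]
wrist_force: [-0.9, 0.2, -0.6]
opening: 0.996
grasp_force: 0.0
```

Run:
```python
from h import *
s=bot.sense(); print(s["eef_pos"],s["tcp_rot"])
im=save("wrist","w6")
t0=np.radians(-10.7)
for k in range(6):
  a=np.radians(90+60*k)+t0
  u=proj("wrist",[.6580+.0265*np.cos(a),-.1384+.0265*np.sin(a),.037]); cv2.circle(im,tuple(np.int32(u).tolist()),3,(0,0,255),-1)
cv2.imwrite("pics/w6o.png",im[:,:,::-1])
```

```text
[ 0.64633054 -0.1225535   0.12033397] [-1.79940245e+02 -1.82372529e-02  7.92052293e+01]
```

View pics/w6o.png

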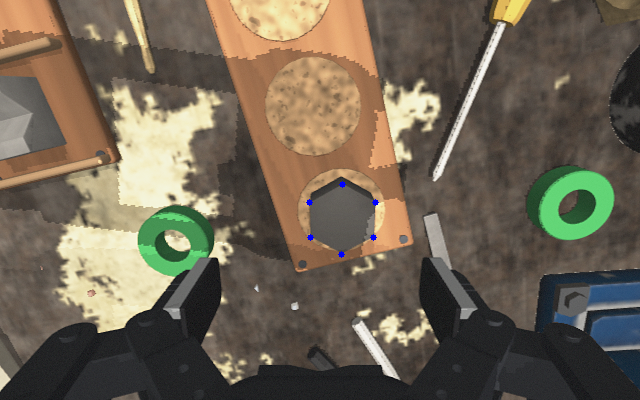

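The hex nut at (342,217) matches the predicted corners (blue), and the jaw line lies across its flats; the green rings at (176,241) and (570,203) are clear of the fingers. I pick it.

Call:
apply_moves --deltas '[[[12,-16,-30,0],[0,0,-40,0],[0,0,-25,0],[0,0,-8,0],[0,0,0,0]]]'

```text
time_s: 18.32
eef_pos: [0.6587, -0.1381, 0.0185]
tcp_rot: [180.0, 0.0, 79.3]
wrist_force: [0.0, 0.1, 0.3]
opening: 0.997
grasp_force: 0.0
```

Call:
apply_moves --deltas '[[[0,0,0,0],[0,0,0,0],[0,0,0,0],[0,0,0,0],[0,0,0,0]]]' --jaw 1

```text
time_s: 18.95
eef_pos: [0.6592, -0.1388, 0.019]
tcp_rot: [179.9, 0.0, 79.2]
wrist_force: [-0.8, 0.0, 7.5]
opening: 0.52
grasp_force: 62.1
```

Call:
apply_moves --deltas '[[[0,0,20,0],[0,0,40,0],[-11,18,35,0],[-28,44,0,0.1],[-28,44,0,0.13]]]'

```text
time_s: 19.58
eef_pos: [0.591, -0.0318, 0.1144]
tcp_rot: [179.9, 0.0, 92.6]
wrist_force: [0.7, 0.2, -2.2]
opening: 0.521
grasp_force: 61.8
```

Call:
apply_moves --deltas '[[[-28,44,0,0],[-28,44,0,0],[-28,44,0,0],[-28,44,0,0],[-28,44,0,0]]]'

```text
time_s: 20.2
eef_pos: [0.4508, 0.1886, 0.1142]
tcp_rot: [179.9, -0.0, 92.4]
wrist_force: [0.6, 0.4, -2.6]
opening: 0.521
grasp_force: 61.8
```

Call:
apply_moves --deltas '[[[-15,24,0,0],[0,0,0,0],[0,0,0,0],[0,0,0,0]]]'

```text
time_s: 20.7
eef_pos: [0.4371, 0.2107, 0.1131]
tcp_rot: [180.0, 0.0, 92.4]
wrist_force: [0.1, 0.5, -3.3]
opening: 0.524
grasp_force: 61.9
```

Run:
```python
from h import *
s=bot.sense(); print(s["eef_pos"],s["tcp_rot"],s["opening"],s["grasp_force"])
im=save("wrist","w7")
e=s["eef_pos"]
for k in range(6):
  a=np.radians(90+60*k+s["tcp_rot"][2]-90)
  u=proj("wrist",e+[.0265*np.cos(a),.0265*np.sin(a),.018]); cv2.circle(im,tuple(np.int32(u).tolist()),2,(0,0,255),-1)
o=np.array((.4426,.0914));c,sn=np.cos(np.radians(2.43)),np.sin(np.radians(2.43))
for y in (160,80,0,-80,-160):
  for x in (-50,50):
    p=o+np.array([c*x-sn*y,sn*x+c*y])/1000
    u=proj("wrist",[*p,.024]); cv2.circle(im,tuple(np.int32(u).tolist()),3,(255,0,255),-1)
cv2.imwrite("pics/w7o.png",im[:,:,::-1])
```

```text
[0.43712989 0.21070683 0.11308197] [1.79985560e+02 1.25239769e-03 9.23507858e+01] 0.5236192154211842 61.86101155355573
```

View pics/w7o.png

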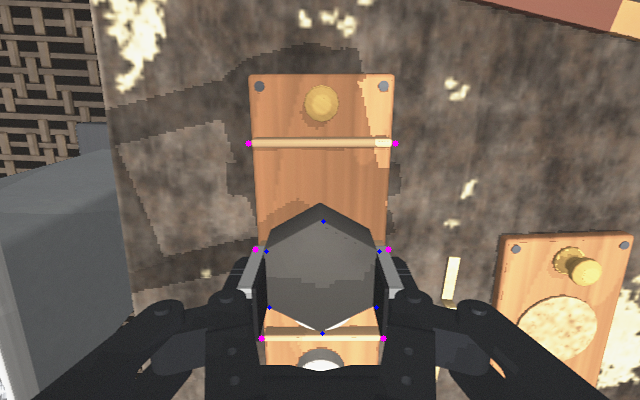

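The nut is held square, between the end divider (row 143) and the next one (row 338), in the bay nearest the knob. I place it and rise for a check.

Call:
apply_moves --deltas '[[[0.5,0.5,-45,0],[0,0,-35,0],[0,0,-11,0],[0,0,-5.5,0],[0,0,0,0]]]'

```text
time_s: 21.38
eef_pos: [0.4377, 0.2119, 0.0171]
tcp_rot: [179.9, -0.0, 92.4]
wrist_force: [-0.4, -0.1, -1.3]
opening: 0.521
grasp_force: 61.9
```

Call:
apply_moves --deltas '[[[0,0,0,0],[0,0,0,0],[0,0,0,0]]]' --jaw -1

```text
time_s: 21.75
eef_pos: [0.4373, 0.2119, 0.0167]
tcp_rot: [180.0, -0.0, 92.4]
wrist_force: [-0.8, 0.1, 0.5]
opening: 1.0
grasp_force: 0.0
```

Call:
apply_moves --deltas '[[[0,0,40,0],[0,0,50,0],[0,0,55,0],[0,0,55,0],[0,0,55,0]]]'

```text
time_s: 22.38
eef_pos: [0.4368, 0.2117, 0.2734]
tcp_rot: [180.0, -0.0, 92.4]
wrist_force: [0.3, 0.3, -0.4]
opening: 1.0
grasp_force: 0.0
```

Call:
apply_moves --deltas '[[[0,0,50,0],[0,0,50,0],[0,0,20,0],[0,0,0,0],[0,0,0,0]]]'

```text
time_s: 23.0
eef_pos: [0.437, 0.2118, 0.3902]
tcp_rot: [-179.9, 0.0, 92.4]
wrist_force: [-0.0, 0.4, -0.4]
opening: 0.998
grasp_force: 0.0
```

Run:
```python
from h import *
print(bot.sense()["eef_pos"])
im=save("wrist","w8"); o=np.array((.4426,.0914));c,sn=np.cos(np.radians(2.43)),np.sin(np.radians(2.43))
out=[]
for y,h in ((120,22),(40,18),(-40,15),(-120,34)):
    p=o+np.array([-sn*y,c*y])/1000
    q=rect(im,"wrist",.012+h/1000,p[0]-.05,p[0]+.05,p[1]-.045,p[1]+.045,3000)
    cv2.drawMarker(q,(150,135),(255,0,255),0,14,1); out.append(q)
cv2.imwrite("pics/fin.png",np.vstack([np.hstack(out[:2]),np.hstack(out[2:])])[:,:,::-1])
```

```text
[0.43696371 0.21179656 0.39015061]
```

View pics/w8.png

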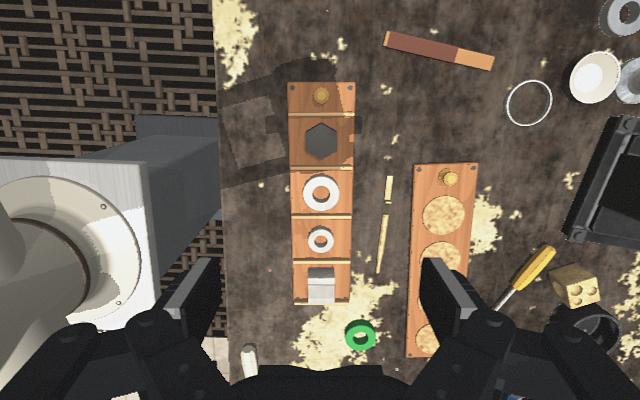

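View pics/fin.png

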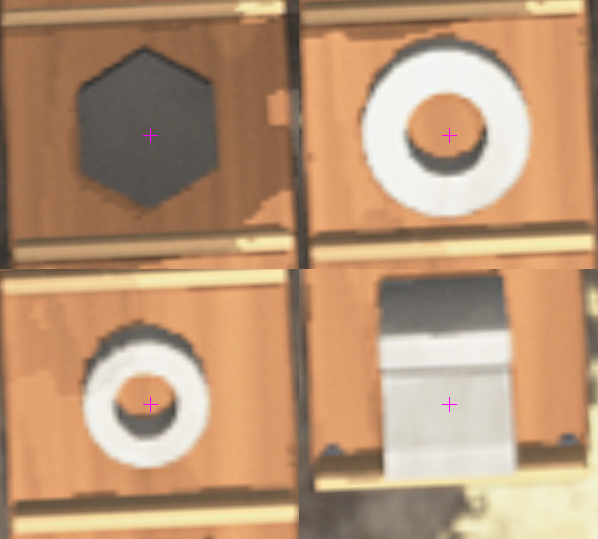

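The final views show, from the knob, nut (321,141), die ring (321,194), collar (320,240) and vee (321,285). Each lies flat within about 1–2 mm of its bay middle, the gripper is clear, and the pads are empty.

```bash
python3 -c "
from h import *
print(bot.close_job())"
```

```text
the job is handed in; nothing more can be done
None
```

All four parts are in the bay rack in reverse order (from the knob: hex nut, die ring, shaft collar, vee block), each flat, released and within about 2 mm of its bay middle; the job was handed in at about 23 s of the 83 s allowed, but no verdict came back.

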